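# Change colours at the paint rack

## Robot

A 6-joint arm with a two-finger parallel gripper is mounted at the origin on the work surface. World frame = base frame: x ahead of the robot, y to its left, z up, the work surface at z = 0. Lengths are in mm, angles in degrees, forces in N, time in s.
With the tool pointing down it reaches from about 350 to 850 mm from the base axis. Payload 8.1 kg.
Tool frame: the origin (TCP) lies on the centre line of the jaws, within the pads' length; the fingertips stand 19 mm ahead of it and the grasp point (between the pads) is the TCP; z points along the fingers, y is the line along which they close (so a half turn about z gives the same grasp; the last joint's range is limited). The gripper opens to 85 mm and grips with 20 to 120 N. Pads are 22 mm wide; open, the fingers measure 114 mm over their backs; the gripper's body (76 mm by 85 mm) begins 54 mm behind the grasp point. The pads swing forward as they close: fully open they stand 13 mm farther back than shut.
Start: joints at [-75.768, 7.471, 85.268, -0, 87.261, -4.893], TCP at [196.602, -566.88, 250.292] pointing down, gripper open.
Joint ranges: [-169.43, 169.43], [-51.17, 129.36], [1.28, 143.12], [-76.62, 256.62], [0, 156.53], [-152.29, 152.29]. Speed limits (degrees/s): [136.94, 136.94, 159.86, 180, 180, 180].

## Interface

Orientations are given as [roll, pitch, yaw] about the fixed x, y, z axes, in that order (R = Rz(yaw) Ry(pitch) Rx(roll)).
In Python, from bench import r gives the robot as it stands. The module is installed in compiled form; this text tells all that it offers.
- The arm moves only by the tool servo_tool, never from a script. Its arguments are lists of equal length, an entry for each row: "fingers": the finger opening in m, from 0 to 0.0854; "linear": the shift along the tool's x, y, z in m, a list of three; "rotation": the turn, a rotation vector about the tool's x, y, z in degrees, a list of three. A call has 1 to 10 rows; each row is the pose to reach, as a shift and turn from the pose commanded when the call began, along the tool's axes at that moment; what a row does not reach only later rows make up. A row lasts 1/10 s, in which the tool goes at most 50 mm and 8.59 degrees, less where a joint would pass 70% of its speed; a pose out of reach is approached as far as the arm can. A call with a gripper value outside its range is refused whole. The fingers move at their own pace and stop on an object; "force" is the grip in N (left out, the last holds). Time passes only in rows, so rows that repeat a pose let the fingers close. It gives the time, the measured TCP pose, the force, the opening and the grip force at its end, in the units of the state.
- r.sense(): the state, without advancing time (a new reading comes with each control period).
- r.snapshot(name): name is "side" or "top" or "wrist"; returns a dict with "frame" (384x512x3 uint8, red, green, blue), "fx", "fy", "cx", "cy" (pixels), "camera_from_world" (4x4, takes a point from world to camera coordinates). Camera axes: x right, y up, looking along -z (the intrinsics and any distortion apply to the point x, -y, -z); pixel columns grow to the right and rows downward; lengths in mm; the calibration is good to about 2 mm. A picture is of the moment at which its call begins. There is no depth.
- r.hand_in(): hands the job in; it is judged then, once.
The state is a dict: "time": time; "joint_pos": joint angles; "qd": joint speeds; "joint_efforts": joint torques, N m; "tool_pos": TCP position; "tcp_rot": TCP orientation; "ft_force": force on the tool from outside, world axes, zero at the start; "wrist_torque": the same for the moment, N m; "finger_gap": finger opening in mm; "grip_force": force on a finger pad.
Only numpy, scipy, OpenCV 4.12 (cv2) and the standard library are available. Lean on these libraries where they do the work, as an engineer would, in place of code of your own. Each camera call takes 0.05 s, during which the arm holds its last target. There are 200 camera calls.

## Task

I am done with the red paint: press its flip cap fully shut so that it does not dry out, and only then flick open the cap of the blue pot, swung up past a right angle to its shut position so that it stays open by itself. Leave the yellow and white caps as they are and do not knock over or push about the loose things around the rack.

Things in the scene. Friction and masses are not known exactly. Their poses are not given: they have to be found in the camera images.
- rack: fixed wooden rack, base 190 (x) x 600 (y) x 18 mm. Origin: centre of its underside on the table; z up, -x is its front, facing the robot within 12 degrees. Holds four fixed paint pots in a row along y, 95 mm apart, order varying, all leaning 35 degrees from vertical towards the front (-x). Each has a flip cap hinged at its upper rear rim, with a thumb tab at the front.
- rail_mid (a point): middle of the rack's drying rail, a 16 mm wooden bar along the rack's y over the caps, 429 mm above the table, at x = -45 mm of the rack, on 18 mm posts 285 mm either side. A gripper pointing straight down at the caps strikes it: come from the front, under it, with the tool tilted 25 to 40 degrees, fingers pointing down and away from the front.
- red_cap (a joint): angle of the flip cap (disc 70 mm wide, 10 mm thick) of the red paint pot (64 mm wide, 124 mm long): 0 = shut flat on the pot, growing as the tab swings up and back, 2.1 = stop; stands open at the start, 1.4 to 2.0. Stiff hinge, 0.1 N m of friction (1.1 N at the tab), no spring: stays where it is left.
- red_hinge (a point): middle of the red cap's hinge axis, at the upper rear rim of the pot; fixed. Axes parallel to the rack's; the hinge turns about y. With the cap at angle q and b = 35 deg - q, a point of the cap r from the hinge towards the tab and h towards its outer face lies at x = -r cos b - h sin b, z = -r sin b + h cos b from here.
- red_tab (a point): centre of the red cap's thumb tab: r = 90 mm from the hinge, h = 3 mm (see the hinge). The tab is a flat tongue 22 mm wide along the rack's y, 8 mm thick, reaching from the disc's rim (r = 71) to r = 104 mm. Pinch its two sides with fingers closing along y; it turns between the pads while the tool keeps its tilt.
- white_cap (a joint): angle of the flip cap (disc 70 mm wide, 10 mm thick) of the white paint pot (64 mm wide, 124 mm long): 0 = shut flat on the pot, growing as the tab swings up and back, 2.1 = stop; stands open at the start, 1.5 to 2.0. Stiff hinge, 0.1 N m of friction (1.1 N at the tab), no spring: stays where it is left.
- white_hinge (a point): middle of the white cap's hinge axis, at the upper rear rim of the pot; fixed. Axes parallel to the rack's; the hinge turns about y. With the cap at angle q and b = 35 deg - q, a point of the cap r from the hinge towards the tab and h towards its outer face lies at x = -r cos b - h sin b, z = -r sin b + h cos b from here.
- white_tab (a point): centre of the white cap's thumb tab: r = 90 mm from the hinge, h = 3 mm (see the hinge). The tab is a flat tongue 22 mm wide along the rack's y, 8 mm thick, reaching from the disc's rim (r = 71) to r = 104 mm. Pinch its two sides with fingers closing along y; it turns between the pads while the tool keeps its tilt.
- blue_cap (a joint): angle of the flip cap (disc 70 mm wide, 10 mm thick) of the blue paint pot (64 mm wide, 124 mm long): 0 = shut flat on the pot, growing as the tab swings up and back, 2.1 = stop; shut at the start. Stiff hinge, 0.1 N m of friction (1.1 N at the tab), no spring: stays where it is left.
- blue_hinge (a point): middle of the blue cap's hinge axis, at the upper rear rim of the pot; fixed. Axes parallel to the rack's; the hinge turns about y. With the cap at angle q and b = 35 deg - q, a point of the cap r from the hinge towards the tab and h towards its outer face lies at x = -r cos b - h sin b, z = -r sin b + h cos b from here.
- blue_tab (a point): centre of the blue cap's thumb tab: r = 90 mm from the hinge, h = 3 mm (see the hinge). The tab is a flat tongue 22 mm wide along the rack's y, 8 mm thick, reaching from the disc's rim (r = 71) to r = 104 mm. Pinch its two sides with fingers closing along y; it turns between the pads while the tool keeps its tilt.
- yellow_cap (a joint): angle of the flip cap (disc 70 mm wide, 10 mm thick) of the yellow paint pot (64 mm wide, 124 mm long): 0 = shut flat on the pot, growing as the tab swings up and back, 2.1 = stop; shut at the start. Stiff hinge, 0.1 N m of friction (1.1 N at the tab), no spring: stays where it is left.
- yellow_hinge (a point): middle of the yellow cap's hinge axis, at the upper rear rim of the pot; fixed. Axes parallel to the rack's; the hinge turns about y. With the cap at angle q and b = 35 deg - q, a point of the cap r from the hinge towards the tab and h towards its outer face lies at x = -r cos b - h sin b, z = -r sin b + h cos b from here.
- yellow_tab (a point): centre of the yellow cap's thumb tab: r = 90 mm from the hinge, h = 3 mm (see the hinge). The tab is a flat tongue 22 mm wide along the rack's y, 8 mm thick, reaching from the disc's rim (r = 71) to r = 104 mm. Pinch its two sides with fingers closing along y; it turns between the pads while the tool keeps its tilt.
- brush: paint brush 200 mm long lying in front of the rack, loose, a bystander; origin: centre of its underside (its length along x).
- knife: palette knife 200 mm long lying in front of the rack, loose, a bystander; origin: centre of its underside (its length along x).
- mug: white mug 80 mm wide, 90 mm tall, right of the rack, loose, a bystander; origin: centre of its underside.
- turps: clear bottle 68 mm wide, 200 mm tall, left of the rack, loose, a bystander; origin: centre of its underside.
- tin: aluminium can 80 mm wide, 100 mm tall, right of the rack, loose, a bystander; origin: centre of its underside.
- jar: amber glass jar 72 mm wide, 90 mm tall, left of the rack, loose, a bystander; origin: centre of its underside.

How it is judged:
By the outcome, as a careful person would: the job done as asked, in the order asked, and still so for the second after the job is handed in, with the robot touching nothing.
It also fails if it takes over 61 s, if anything falls off the work surface, if the arm or the gripper's body presses on something with over 40 N, if the wrist force passes 120 N, or if a joint passes its speed limit or range.

## Working session

There is one attempt and no reset: what is moved stays moved. The work goes in short steps, Python scripts to look and compute and a tool call to move; the robot and the scene stay as the last step left them, time stands still between calls to the robot, and variables do not carry over. Pictures are saved under pics/ and viewed, at most 10 in all, crops included, and the job is handed in when it is done.

Besides the shell and the picture viewer there is one more tool, called after "Call:" by a JSON object that holds its "method" and its "body". servo_tool: Moves the arm, as the interface text tells. Its arguments: {"type":"object","properties":{"fingers":{"type":"array","items":{"type":"number"}},"linear":{"type":"array","items":{"type":"array","items":{"type":"number"}}},"rotation":{"type":"array","items":{"type":"array","items":{"type":"number"}}},"force":{"type":"number"}},"required":["fingers","linear","rotation"]}

```bash
mkdir -p pics
python3 - <<'E'
from bench import r
import cv2,numpy as np
for n in ("side","top"):
    s=r.snapshot(n); np.savez(f"{n}.npz",**s)
    cv2.imwrite(f"pics/{n}.png",cv2.resize(s["frame"][:,:,::-1],(800,600),interpolation=cv2.INTER_CUBIC))
    print(n,s["fx"],s["fy"],s["cx"],s["cy"],s.keys()); print(np.round(s["camera_from_world"],3).tolist())
print(r.sense())
E
```

```text
side 472.3108610123758 472.3108610123758 248.10821137379108 194.4530789005665 dict_keys(['frame', 'fx', 'fy', 'cx', 'cy', 'camera_from_world'])
[[-0.996, -0.086, -0.002, 553.614], [0.065, -0.769, 0.636, -181.757], [-0.056, 0.634, 0.772, -1884.727], [0.0, 0.0, 0.0, 1.0]]
top 394.0900756533842 394.0900756533842 252.9134883072081 189.24546069369643 dict_keys(['frame', 'fx', 'fy', 'cx', 'cy', 'camera_from_world'])
[[0.009, -1.0, -0.018, 8.616], [0.986, 0.006, 0.165, -612.413], [-0.165, -0.02, 0.986, -1492.097], [0.0, 0.0, 0.0, 1.0]]
{'time': 0.1, 'joint_pos': array([-7.57702007e+01,  7.51035605e+00,  8.53232570e+01, -1.42685635e-03,
        8.72603157e+01, -4.89417016e+00]), 'qd': array([-0.06235349, -0.13594945, -0.12405232,  0.00324852, -0.03622091,
       -0.02424295]), 'joint_efforts': array([ 8.76051527e-04, -5.70953214e+01, -5.01941264e+01, -2.66668667e-04,
        8.09808058e-03, -3.12031318e-05]), 'tool_pos': array([ 196.45738714, -566.44289988,  249.35164001]), 'tcp_rot': array([-1.79906292e+02, -6.59366745e-03,  1.91240335e+01]), 'ft_force': array([-0.49339042,  0.20188358, -0.04590596]), 'wrist_torque': array([ 0.003818  ,  0.01305619, -0.01916954]), 'grip_force': 0.0, 'finger_gap': 85.63244906960037}
```

View pics/side.png

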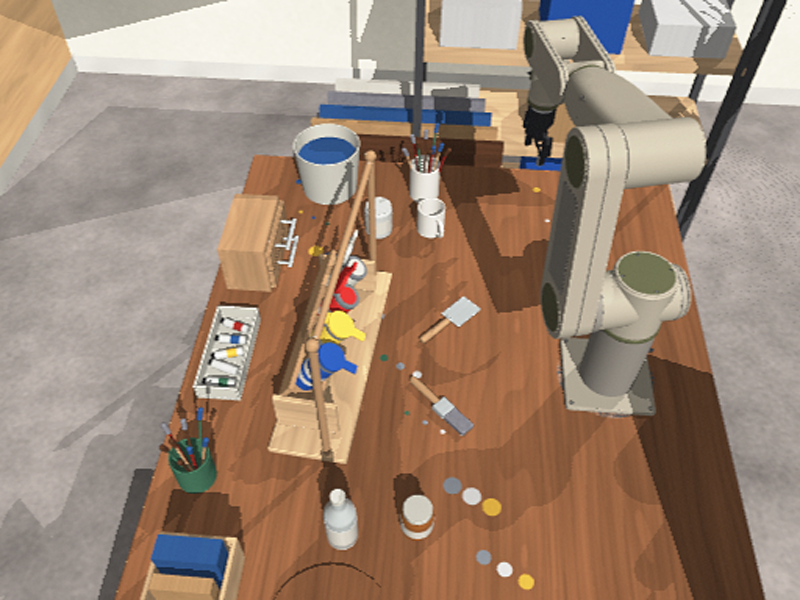

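View pics/top.png

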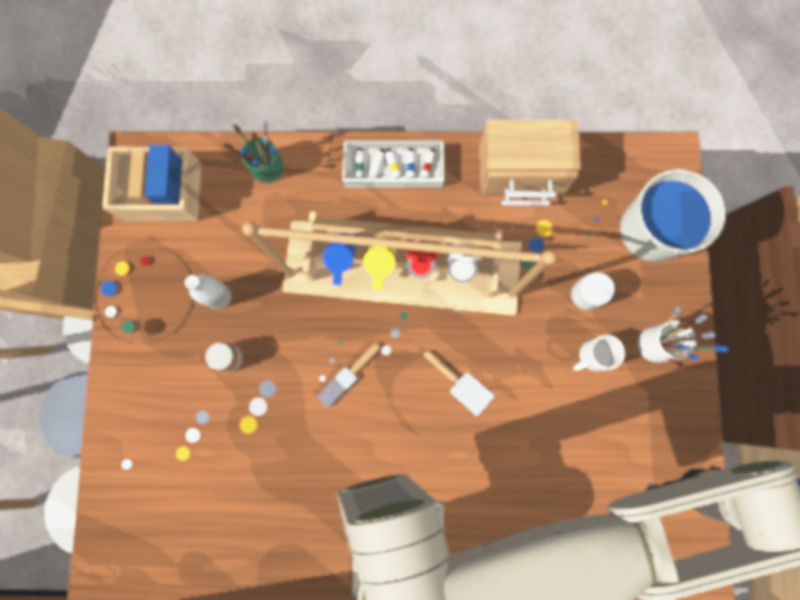

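The side view shows blue at (330,360), yellow (342,328), red (345,295) and white (355,268). In the top view they run left to right as blue (338,258), yellow (379,265), red (421,262) and white (462,266). I'll enlarge both views.

Run:
```python
import cv2,numpy as np
a=np.load("side.npz")["frame"][:,:,::-1]; b=np.load("top.npz")["frame"][:,:,::-1]
A=a[90:300,165:260]; B=b[130:205,150:360]
A=cv2.resize(A,None,fx=2.85,fy=2.85,interpolation=cv2.INTER_CUBIC) 
A1=cv2.resize(a[155:255,180:255],None,fx=6,fy=6,interpolation=cv2.INTER_CUBIC)
cv2.imwrite("pics/sc.png",A1)
cv2.imwrite("pics/tc.png",cv2.resize(B,None,fx=3.8,fy=3.8,interpolation=cv2.INTER_CUBIC)); print(A1.shape)
```

```text
(600, 450, 3)
```

View pics/sc.png

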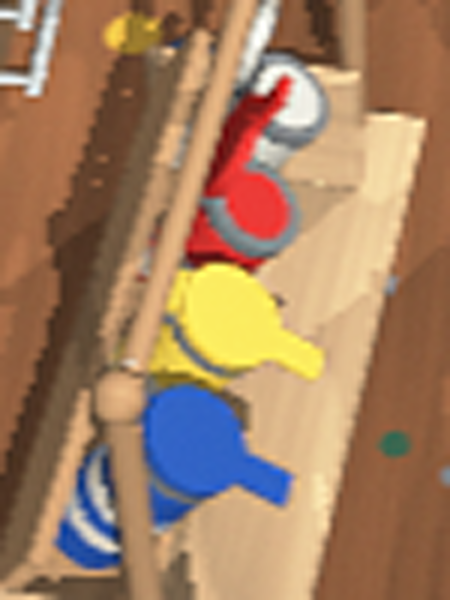

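View pics/tc.png

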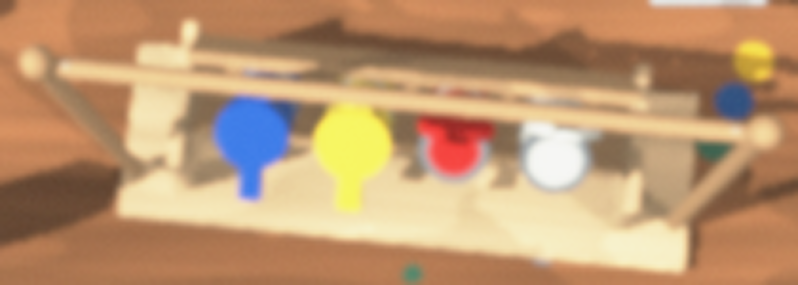

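In the side crop the tab tips are at blue (288,490), yellow (318,362) and red, open, (287,85). In the top crop they are blue (250,198) and yellow (348,210), with the rail knobs at (37,62) and (763,133). I'll fit the rack pose, hinges and red angle jointly to these.

```bash
cat > h.py <<'E'
import numpy as np
from scipy.optimize import least_squares
from scipy.spatial.transform import Rotation as Rt
C={n:dict(np.load(n+".npz")) for n in("side","top")}
def proj(c,p):
    T=c["camera_from_world"]; q=T[:3,:3]@p+T[:3,3]
    return np.array([c["cx"]+c["fx"]*q[0]/-q[2], c["cy"]-c["fy"]*q[1]/-q[2]])
def rack2w(p,P): 
    c,s=np.cos(P[2]),np.sin(P[2]); return np.array([P[0]+c*p[0]-s*p[1],P[1]+s*p[0]+c*p[1],p[2]])
Y=dict(blue=142.5,yellow=47.5,red=-47.5,white=-142.5)
def cap(n,r,h,q,P):  # P: x,y,yaw,hx,hz,qred
    b=np.radians(35)-q
    return rack2w([P[3]-r*np.cos(b)-h*np.sin(b),Y[n]+P[6],P[4]-r*np.sin(b)+h*np.cos(b)],P)
E
cat > fit.py <<'E'
from h import *
S=lambda u,v:((u+.5)/6-.5+180,(v+.5)/6-.5+155)
Tp=lambda u,v:((u+.5)/3.8-.5+150,(v+.5)/3.8-.5+130)
M=[("side",S(290,488),"blue",104,3,0),("side",S(318,362),"yellow",104,3,0),("side",S(193,440),"blue",36,10,0),("side",S(235,310),"yellow",36,10,0),
("side",S(288,84),"red",104,3,1),("side",S(258,210),"red",36,0,0),("side",S(290,103),"white",36,0,0),
("top",Tp(250,199),"blue",104,3,0),("top",Tp(348,211),"yellow",104,3,0),("top",Tp(252,131),"blue",36,10,0),("top",Tp(352,143),"yellow",36,10,0),
("top",Tp(453,149),"red",36,0,0),("top",Tp(556,158),"white",36,0,0)]
E=[("top",Tp(37,62),(-45,285,429)),("top",Tp(763,133),(-45,-285,429)),("side",S(120,397),(-45,285,429)),
("top",Tp(118,213),(-95,300,18)),("top",Tp(687,271),(-95,-300,18)),("side",S(424,122),(-95,-300,18))]
def f(P,full=False):
    o=[]
    for c,px,n,rr,h,k in M: o.append(proj(C[c],cap(n,rr,h,P[5] if k else 0,P))-px)
    for c,px,p in E: o.append(proj(C[c],rack2w(p,P))-px)
    return np.array(o) if full else np.ravel(o)
s=least_squares(f,[700,0,0,0,250,1.6,0],loss="soft_l1")
print(np.round(s.x,3)); print(np.round(f(s.x,True),1).tolist()); np.save("P.npy",s.x)
E
python3 fit.py
```

```text
[ 6.95810e+02 -2.98300e+00 -9.50000e-02 -3.63900e+00  2.20905e+02
  1.61400e+00  3.99000e-01]
[[-1.0, 0.5], [-0.4, 0.7], [0.4, -0.8], [-0.7, 0.0], [-0.3, 0.7], [-0.4, -1.5], [-0.6, -1.9], [-0.0, 0.1], [0.1, -0.5], [-0.3, 1.4], [0.0, 0.9], [0.2, 0.8], [-0.2, 1.1], [1.1, 0.5], [0.0, 0.2], [-0.8, 1.8], [-0.1, 0.2], [-0.4, -0.1], [-0.3, -1.3]]
```

```bash
cat >> h.py <<'E'
P=np.load("P.npy")
def Rtool(a): return Rt.from_euler("xyz",[180,-a,np.degrees(P[2])],degrees=True)
def goto(p,a):  # shift and rotvec in present tool frame
    from bench import r
    s=r.sense(); R=Rt.from_euler("xyz",s["tcp_rot"],degrees=True)
    print("t",round(s["time"],2),"tgt",np.round(p,1),"shift m",np.round(R.inv().apply(p-s["tool_pos"])/1000,4).tolist(),"rot",np.round((R.inv()*Rtool(a)).as_rotvec(degrees=True),2).tolist())
E
python3 - <<'E'
from h import *
g=cap("red",95,3,P[5],P); z=Rtool(38).as_matrix()[:,2]
print(g, z); goto(g-130*z,38)
E
```

```text
[639.42272448 -44.9224216  302.63919956] [ 0.61288287 -0.0584264  -0.78801075]
t 0.1 tgt [559.7 -37.3 405.1] shift m [0.5166, -0.3811, -0.155] rot [-8.24, 37.42, 23.63]
```

Call:
{"method": "servo_tool", "body": {"fingers": [0.06,0.06,0.06,0.06,0.06,0.06,0.06,0.06,0.06,0.06], "linear": [[0.04,-0.03,-0.03],[0.08,-0.06,-0.06],[0.12,-0.09,-0.09],[0.16,-0.12,-0.12],[0.2,-0.15,-0.155],[0.24,-0.18,-0.155],[0.28,-0.21,-0.155],[0.32,-0.24,-0.155],[0.36,-0.265,-0.155],[0.4,-0.295,-0.155]], "rotation": [[0,0,0],[0,0,3],[-1,4,6],[-2,8,8],[-3,12,10],[-4,17,13],[-5,22,16],[-6,27,19],[-7,32,21],[-8.2,37.4,23.6]]}}

```text
time: 1.1
tool_pos: [457.7, -185.6, 405.3]
tcp_rot: [-180.0, -38.3, -5.6]
ft_force: [0.9, 0.2, 0.2]
finger_gap: 59.7
grip_force: 0.0
```

Run:
```python
from h import *
g=cap("red",95,3,P[5],P); z=Rtool(38).as_matrix()[:,2]
goto(g-130*z,38)
```

```text
t 1.1 tgt [559.7 -37.3 405.1] shift m [0.0683, -0.1575, 0.0542] rot [0.06, -0.26, -0.1]
```

Call:
{"method": "servo_tool", "body": {"fingers": [0.06,0.06,0.06,0.06,0.06,0.06], "linear": [[0.015,-0.035,0.01],[0.03,-0.07,0.02],[0.045,-0.105,0.035],[0.06,-0.14,0.05],[0.068,-0.157,0.054],[0.068,-0.157,0.054]], "rotation": [[0,0,0],[0,0,0],[0,0,0],[0,0,0],[0,0,0],[0,0,0]]}}

```text
time: 1.7
tool_pos: [558.8, -35.8, 403.1]
tcp_rot: [179.9, -37.9, -5.1]
ft_force: [-0.4, 0.4, -0.9]
finger_gap: 59.7
grip_force: 0.0
```

Run:
```python
from h import *
from bench import r
import cv2
s=r.snapshot("wrist"); np.savez("wrist.npz",**s); C["wrist"]=s
s2=r.snapshot("side"); np.savez("side2.npz",**s2)
cv2.imwrite("pics/w1.png",cv2.resize(s["frame"][:,:,::-1],(800,600),interpolation=cv2.INTER_CUBIC))
k=800/512
for n in Y:
    for q in ([0] if n in("blue","yellow") else [0,P[5]]): print(n,q,*[(rr,np.round(k*proj(s,cap(n,rr,3,q,P))).tolist()) for rr in (0,71,104)])
print(r.sense()["tool_pos"])
g=cap("red",95,3,P[5],P); goto(g,38)
```

```text
blue 0 (0, [118.0, 267.0]) (71, [131.0, 367.0]) (104, [136.0, 410.0])
yellow 0 (0, [261.0, 268.0]) (71, [267.0, 368.0]) (104, [269.0, 411.0])
red 0 (0, [404.0, 268.0]) (71, [403.0, 368.0]) (104, [403.0, 412.0])
red 1.6144226786284244 (0, [404.0, 263.0]) (71, [404.0, 281.0]) (104, [404.0, 293.0])
white 0 (0, [547.0, 269.0]) (71, [539.0, 369.0]) (104, [536.0, 413.0])
white 1.6144226786284244 (0, [546.0, 264.0]) (71, [581.0, 282.0]) (104, [604.0, 294.0])
[558.04822029 -38.16718077 403.35646093]
t 1.8 tgt [639.4 -44.9 302.6] shift m [0.0025, -0.001, 0.1296] rot [-0.02, 0.07, 0.15]
```

View pics/w1.png

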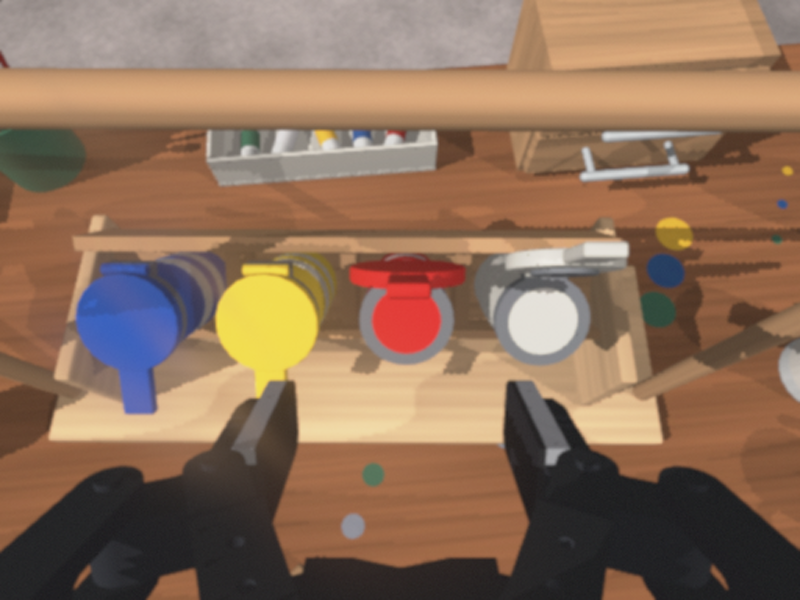

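The wrist view shows the red tab's end at (409,292) against a predicted (404,293), and blue's at (140,410) against (136,410). The fit holds, with about 2 mm to add along tool +y. Going in.

Call:
{"method": "servo_tool", "body": {"fingers": [0.06,0.06,0.06,0.06,0.06,0.06], "linear": [[0.002,0.001,0.03],[0.002,0.001,0.06],[0.002,0.001,0.09],[0.002,0.001,0.115],[0.002,0.001,0.13],[0.002,0.001,0.13]], "rotation": [[0,0,0],[0,0,0],[0,0,0],[0,0,0],[0,0,0],[0,0,0]]}}

```text
time: 2.4
tool_pos: [638.3, -49.2, 299.4]
tcp_rot: [179.9, -37.7, -5.5]
ft_force: [-0.7, 0.5, -1.7]
finger_gap: 60.1
grip_force: 0.0
```

Run:
```python
from h import *
from bench import r
import cv2
s=r.snapshot("wrist"); s2=r.snapshot("side")
a=cv2.resize(s["frame"][130:384,100:420,::-1],(640,508),interpolation=cv2.INTER_CUBIC)
cv2.imwrite("pics/w2.png",a)
print(r.sense()["tool_pos"],cap("red",95,3,P[5],P))
```

```text
[638.90819971 -48.76648309 302.96353061] [639.42272448 -44.9224216  302.63919956]
```

View pics/w2.png

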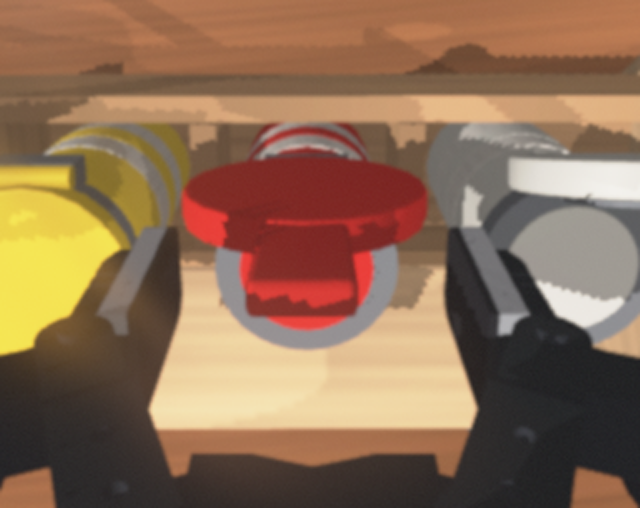

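The wrist view shows the fingers straddling the red tab. Its end is at x≈301 and the jaw middle at x≈312, so I shift about 2 mm left and close.

Call:
{"method": "servo_tool", "body": {"fingers": [0.045,0.03,0.01,0.01,0.01,0.01], "linear": [[0,-0.002,0],[0,-0.002,0],[0,-0.002,0],[0,-0.002,0],[0,-0.002,0],[0,-0.002,0]], "rotation": [[0,0,0],[0,0,0],[0,0,0],[0,0,0],[0,0,0],[0,0,0]], "force": 40}}

```text
time: 3.1
tool_pos: [639.8, -46.6, 304.8]
tcp_rot: [179.8, -38.2, -5.3]
ft_force: [-4.0, -5.2, 4.0]
finger_gap: 20.8
grip_force: 39.6
```

```bash
cat > arc.py <<'E'
import sys
from h import *
from bench import r
# arc for cap n from q0 to q1: shifts in present tool frame, relative to present measured TCP, keeping the present tool tilt
n,q1,N=sys.argv[1],float(sys.argv[2]),int(sys.argv[3])
s=r.sense(); R=Rt.from_euler("xyz",s["tcp_rot"],degrees=True)
H=cap(n,0,0,0,P); d=s["tool_pos"]-H; c,sn=np.cos(P[2]),np.sin(P[2])
dx=c*d[0]+sn*d[1]; rr=np.hypot(dx,d[2]); q0=np.radians(35)+np.arctan2(d[2],-dx)  # h neglected
print("hinge",H.round(1),"rad",rr.round(1),"q",q0.round(3),"lat",(-sn*d[0]+c*d[1]).round(1),s["ft_force"].round(1))
for q in np.linspace(q0,q1,N+1)[1:]:
    b=np.radians(35)-q; x,z=-rr*np.cos(b),-rr*np.sin(b)
    print(round(q,2),np.round(R.inv().apply([(x-dx)*c,(x-dx)*sn,z-d[2]])/1000,4).tolist())
E
python3 arc.py red 0.03 20
```

```text
hinge [687.7 -49.5 220.9] rad 96.7 q 1.663 lat -1.6 [-4.  -5.2  4. ]
1.58 [-0.0078, -0.0, -0.0008]
1.5 [-0.0157, -0.0, -0.001]
1.42 [-0.0236, -0.0, -0.0006]
1.34 [-0.0314, -0.0001, 0.0005]
1.25 [-0.0391, -0.0001, 0.0022]
1.17 [-0.0466, -0.0001, 0.0046]
1.09 [-0.054, -0.0001, 0.0075]
1.01 [-0.061, -0.0001, 0.0111]
0.93 [-0.0678, -0.0002, 0.0152]
0.85 [-0.0741, -0.0002, 0.0198]
0.76 [-0.0801, -0.0002, 0.025]
0.68 [-0.0857, -0.0002, 0.0306]
0.6 [-0.0907, -0.0002, 0.0366]
0.52 [-0.0953, -0.0003, 0.0431]
0.44 [-0.0993, -0.0003, 0.0499]
0.36 [-0.1027, -0.0003, 0.057]
0.27 [-0.1056, -0.0003, 0.0643]
0.19 [-0.1078, -0.0004, 0.0719]
0.11 [-0.1095, -0.0004, 0.0796]
0.03 [-0.1105, -0.0004, 0.0874]
```

Gripped at 20.8 mm, which matches the tab. I swing it along the arc.

Call:
{"method": "servo_tool", "body": {"fingers": [0.01,0.01,0.01,0.01,0.01,0.01,0.01,0.01,0.01,0.01], "linear": [[-0.008,0,-0.001],[-0.016,0,-0.001],[-0.0235,0,-0.0005],[-0.0315,0,0.0005],[-0.039,0,0.002],[-0.0465,0,0.0045],[-0.054,0,0.0075],[-0.061,0,0.011],[-0.068,0,0.015],[-0.074,0,0.02]], "rotation": [[0,0,0],[0,0,0],[0,0,0],[0,0,0],[0,0,0],[0,0,0],[0,0,0],[0,0,0],[0,0,0],[0,0,0]]}}

```text
time: 4.1
tool_pos: [594.6, -42.3, 244.6]
tcp_rot: [179.8, -38.3, -5.3]
ft_force: [-11.1, -5.2, 8.3]
finger_gap: 21.1
grip_force: 45.5
```

```bash
python3 arc.py red 0.0 10
```

```text
hinge [687.7 -49.5 220.9] rad 96.3 q 0.86 lat -1.7 [-11.1  -5.2   8.3]
0.77 [-0.0063, -0.0, 0.0053]
0.69 [-0.0122, -0.0001, 0.0112]
0.6 [-0.0176, -0.0001, 0.0175]
0.52 [-0.0223, -0.0001, 0.0242]
0.43 [-0.0265, -0.0001, 0.0314]
0.34 [-0.0301, -0.0002, 0.0388]
0.26 [-0.033, -0.0002, 0.0466]
0.17 [-0.0352, -0.0002, 0.0546]
0.09 [-0.0367, -0.0002, 0.0627]
0.0 [-0.0376, -0.0003, 0.0709]
```

Call:
{"method": "servo_tool", "body": {"fingers": [0.01,0.01,0.01,0.01,0.01,0.01,0.01,0.01,0.01,0.01], "linear": [[-0.0065,0,0.0055],[-0.0125,0,0.011],[-0.018,0,0.0175],[-0.023,0,0.024],[-0.027,0,0.0315],[-0.031,0,0.039],[-0.034,0,0.0465],[-0.036,0,0.0545],[-0.038,0,0.0625],[-0.039,0,0.07]], "rotation": [[0,0,0],[0,0,0],[0,0,0],[0,0,0],[0,0,0],[0,0,0],[0,0,0],[0,0,0],[0,0,0],[0,0,0]]}}

```text
time: 5.1
tool_pos: [607.0, -43.5, 163.8]
tcp_rot: [179.8, -38.2, -5.3]
ft_force: [-3.4, -5.6, 2.8]
finger_gap: 20.9
grip_force: 45.4
```

```bash
python3 arc.py red 0.0 1
```

```text
hinge [687.7 -49.5 220.9] rad 99.1 q -0.003 lat -1.6 [-3.4 -5.6  2.8]
0.0 [0.0, 0.0, -0.0003]
```

Press a little further along the tool axis until the force rises.

Call:
{"method": "servo_tool", "body": {"fingers": [0.01,0.01,0.01,0.01,0.01], "linear": [[0,0,0.002],[0,0,0.004],[0,0,0.006],[0,0,0.006],[0,0,0.006]], "rotation": [[0,0,0],[0,0,0],[0,0,0],[0,0,0],[0,0,0]]}}

```text
time: 5.6
tool_pos: [610.2, -43.8, 159.4]
tcp_rot: [179.8, -38.1, -5.3]
ft_force: [-12.6, -6.2, 8.4]
finger_gap: 20.9
grip_force: 47.5
```

```bash
python3 arc.py red 0.0 1
```

```text
hinge [687.7 -49.5 220.9] rad 99.1 q -0.059 lat -1.6 [-12.6  -6.2   8.4]
0.0 [0.0001, 0.0, -0.0058]
```

Call:
{"method": "servo_tool", "body": {"fingers": [0.01,0.01,0.01,0.01], "linear": [[0,0,0.002],[0,0,0.004],[0,0,0.004],[0,0,0.004]], "rotation": [[0,0,0],[0,0,0],[0,0,0],[0,0,0]]}}

```text
time: 6.0
tool_pos: [612.6, -44.0, 156.9]
tcp_rot: [179.8, -38.1, -5.3]
ft_force: [-26.4, -5.1, 19.1]
finger_gap: 21.1
grip_force: 51.7
```

Run:
```python
from bench import r
import cv2,numpy as np
a=r.snapshot("side")["frame"][155:255,180:255,::-1]; b=r.snapshot("wrist")["frame"][100:384,60:452,::-1]
cv2.imwrite("pics/m.png",np.hstack([cv2.resize(a,(412,550),interpolation=cv2.INTER_CUBIC),cv2.resize(b,(388,281))[np.r_[0:281,[0]*269]]]))
```

```text
(no output)
```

View pics/m.png

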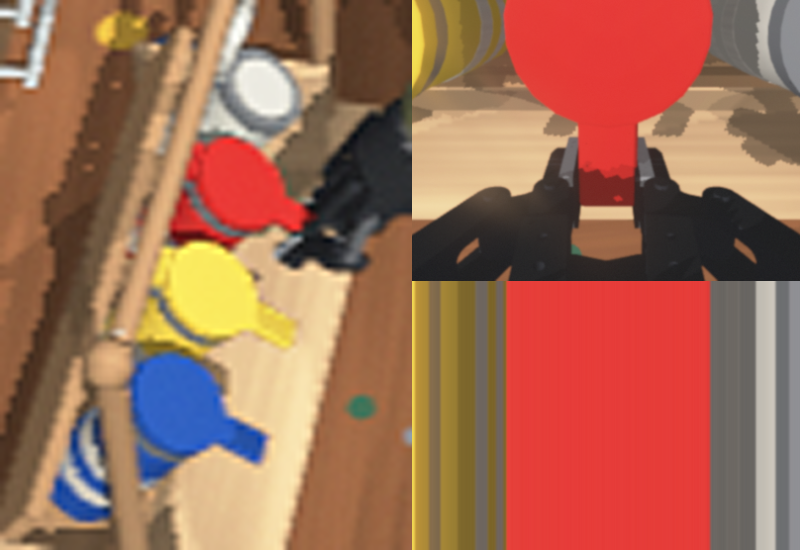

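The picture shows the red cap lying flat on its pot like the yellow one, and the press force is 33 N. I release and retreat along the tool axis.

Call:
{"method": "servo_tool", "body": {"fingers": [0.03,0.045,0.05,0.05,0.05,0.05,0.05,0.05,0.05,0.05], "linear": [[0,0,-0.001],[0,0,-0.001],[0,0,-0.001],[0,0,-0.001],[-0.005,0,-0.02],[-0.02,0,-0.05],[-0.04,0,-0.08],[-0.06,0,-0.11],[-0.07,0,-0.13],[-0.07,0,-0.13]], "rotation": [[0,0,0],[0,0,0],[0,0,0],[0,0,0],[0,0,0],[0,0,0],[0,0,0],[0,0,0],[0,0,0],[0,0,0]]}}

```text
time: 7.1
tool_pos: [480.3, -30.1, 210.6]
tcp_rot: [179.9, -37.5, -5.4]
ft_force: [0.6, 0.2, 0.1]
finger_gap: 49.9
grip_force: 0.0
```

Run:
```python
from bench import r
from h import *
import cv2
s=r.snapshot("wrist"); b=s["frame"][:,:,::-1]
cv2.imwrite("pics/w3.png",cv2.resize(b,(800,600),interpolation=cv2.INTER_CUBIC))
k=800/512
for n in Y: print(n,*[(rr,np.round(k*proj(s,cap(n,rr,7,0,P))).tolist()) for rr in (36,71,104)])
z=Rtool(38).as_matrix()[:,2]; g=cap("blue",95,3,0,P); print(g); goto(g-100*z,38)
```

```text
blue (36, [-94.0, -32.0]) (71, [-73.0, 66.0]) (104, [-55.0, 152.0])
yellow (36, [154.0, -31.0]) (71, [164.0, 67.0]) (104, [173.0, 152.0])
red (36, [401.0, -31.0]) (71, [400.0, 67.0]) (104, [400.0, 152.0])
white (36, [647.0, -31.0]) (71, [637.0, 67.0]) (104, [628.0, 153.0])
[626.56746896 147.16447308 168.87314181]
t 7.15 tgt [565.3 153.  247.7] shift m [0.0738, -0.1904, 0.0125] rot [0.04, 0.19, 0.07]
```

View pics/w3.png

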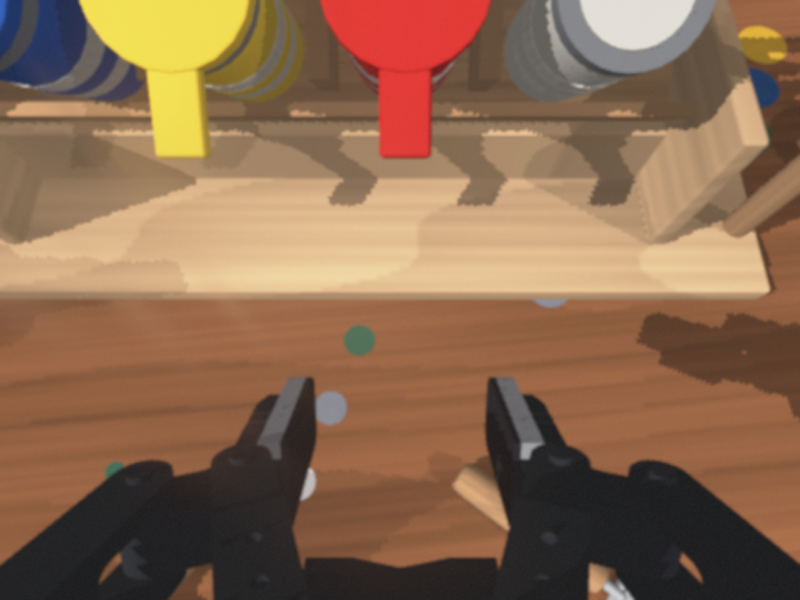

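Red and yellow tabs end on the same row (156), so red is fully shut. Both lie about 3 mm to tool +y of the prediction, so I allow for that on blue. Moving to the blue approach.

Call:
{"method": "servo_tool", "body": {"fingers": [0.05,0.05,0.05,0.05,0.05,0.05,0.05], "linear": [[0.01,-0.035,0.0],[0.02,-0.075,0.005],[0.035,-0.115,0.005],[0.05,-0.15,0.01],[0.065,-0.18,0.012],[0.072,-0.187,0.0125],[0.072,-0.187,0.0125]], "rotation": [[0,0,0],[0,0,0],[0,0,0],[0,0,0],[0,0,0],[0,0,0],[0,0,0]]}}

```text
time: 7.85
tool_pos: [564.9, 151.4, 248.8]
tcp_rot: [180.0, -38.0, -5.2]
ft_force: [1.0, -0.6, -0.2]
finger_gap: 49.6
grip_force: 0.0
```

Run:
```python
from bench import r
from h import *
import cv2
s=r.snapshot("wrist"); b=s["frame"][:,:,::-1]
cv2.imwrite("pics/w4.png",cv2.resize(b,(800,600),interpolation=cv2.INTER_CUBIC))
k=800/512
for n in Y: print(n,*[(rr,np.round(k*proj(s,cap(n,rr,7,0,P))).tolist()) for rr in (36,71,104)])
t=r.sense(); R=Rt.from_euler("xyz",t["tcp_rot"],degrees=True).as_matrix()
print(t["tool_pos"]); print([np.round(k*proj(s,t["tool_pos"]+d*R[:,2])).tolist() for d in (0,19,100)])
goto(cap("blue",95,3,0,P),38)
```

```text
blue (36, [398.0, 176.0]) (71, [398.0, 260.0]) (104, [398.0, 334.0])
yellow (36, [630.0, 177.0]) (71, [621.0, 261.0]) (104, [613.0, 335.0])
red (36, [862.0, 178.0]) (71, [844.0, 262.0]) (104, [829.0, 336.0])
white (36, [1095.0, 178.0]) (71, [1068.0, 263.0]) (104, [1044.0, 337.0])
[564.05072029 150.20538613 247.80374802]
[[406.0, 436.0], [406.0, 402.0], [404.0, 315.0]]
t 7.9 tgt [626.6 147.2 168.9] shift m [0.0009, -0.0029, 0.1007] rot [-0.02, 0.12, 0.13]
```

View pics/w4.png

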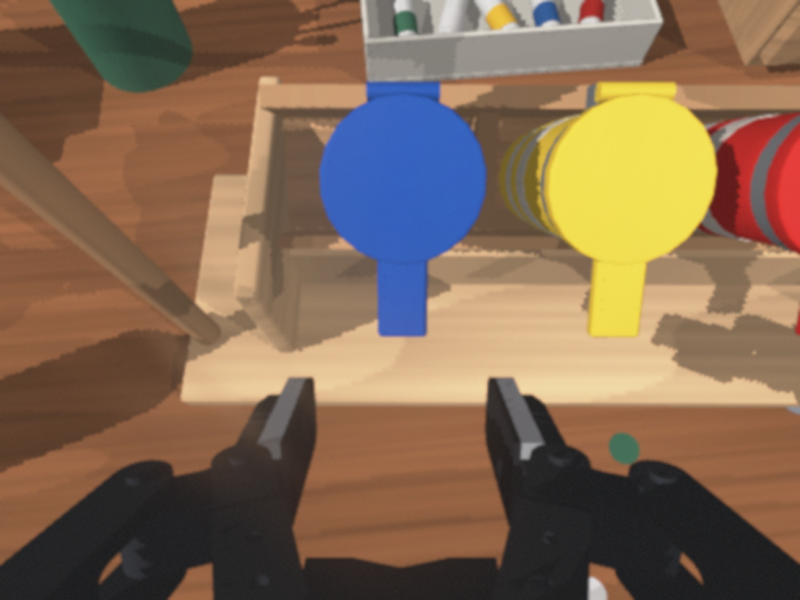

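The blue tab ends at (402,335), with the jaw middle at x≈401, so it is lined up. I advance and close.

Call:
{"method": "servo_tool", "body": {"fingers": [0.05,0.05,0.05,0.05,0.04,0.03,0.01,0.01,0.01,0.01], "linear": [[0.001,0,0.03],[0.001,0,0.06],[0.001,0,0.09],[0.001,0,0.103],[0.001,0,0.103],[0.001,0,0.103],[0.001,0,0.103],[0.001,0,0.103],[0.001,0,0.103],[0.001,0,0.103]], "rotation": [[0,0,0],[0,0,0],[0,0,0],[0,0,0],[0,0,0],[0,0,0],[0,0,0],[0,0,0],[0,0,0],[0,0,0]], "force": 50}}

```text
time: 8.9
tool_pos: [627.1, 144.4, 167.9]
tcp_rot: [-180.0, -37.9, -5.4]
ft_force: [-2.3, 5.1, -1.3]
finger_gap: 20.6
grip_force: 49.1
```

```bash
python3 arc.py blue 1.85 20
```

```text
hinge [705.7 139.6 220.9] rad 95.0 q 0.018 lat -2.7 [-2.3  5.1 -1.3]
0.11 [0.001, -0.0, -0.0086]
0.2 [0.0028, -0.0, -0.0171]
0.29 [0.0053, -0.0, -0.0255]
0.38 [0.0086, -0.0, -0.0335]
0.48 [0.0127, -0.0, -0.0412]
0.57 [0.0174, -0.0, -0.0485]
0.66 [0.0227, -0.0, -0.0554]
0.75 [0.0287, -0.0, -0.0617]
0.84 [0.0352, -0.0, -0.0674]
0.93 [0.0422, -0.0, -0.0726]
1.03 [0.0497, -0.0, -0.077]
1.12 [0.0575, -0.0, -0.0808]
1.21 [0.0657, -0.0, -0.0838]
1.3 [0.0741, -0.0, -0.0861]
1.39 [0.0826, -0.0, -0.0876]
1.48 [0.0913, -0.0, -0.0883]
1.58 [0.1, 0.0, -0.0883]
1.67 [0.1087, 0.0, -0.0874]
1.76 [0.1172, 0.0, -0.0857]
1.85 [0.1255, 0.0, -0.0833]
```

Call:
{"method": "servo_tool", "body": {"fingers": [0.01,0.01,0.01,0.01,0.01,0.01,0.01,0.01,0.01,0.01], "linear": [[0.001,0,-0.0085],[0.003,0,-0.017],[0.0055,0,-0.0255],[0.0085,0,-0.0335],[0.0125,0,-0.041],[0.0175,0,-0.0485],[0.0225,0,-0.0555],[0.0285,0,-0.0615],[0.035,0,-0.0675],[0.042,0,-0.0725]], "rotation": [[0,0,0],[0,0,0],[0,0,0],[0,0,0],[0,0,0],[0,0,0],[0,0,0],[0,0,0],[0,0,0],[0,0,0]]}}

```text
time: 9.9
tool_pos: [615.3, 145.6, 249.9]
tcp_rot: [-180.0, -37.8, -5.4]
ft_force: [5.6, 5.1, -7.0]
finger_gap: 21.0
grip_force: 49.2
```

```bash
python3 arc.py blue 1.87 10
```

```text
hinge [705.7 139.6 220.9] rad 95.2 q 0.92 lat -2.6 [ 5.6  5.1 -7. ]
1.02 [0.0077, 0.0, -0.0048]
1.11 [0.0158, 0.0, -0.0088]
1.21 [0.0242, 0.0, -0.012]
1.3 [0.0329, 0.0, -0.0144]
1.4 [0.0418, 0.0, -0.0159]
1.49 [0.0508, 0.0, -0.0167]
1.59 [0.0599, 0.0, -0.0165]
1.68 [0.0689, 0.0001, -0.0155]
1.78 [0.0777, 0.0001, -0.0137]
1.87 [0.0863, 0.0001, -0.011]
```

Call:
{"method": "servo_tool", "body": {"fingers": [0.01,0.01,0.01,0.01,0.01,0.01,0.01,0.01,0.01,0.01], "linear": [[0.0075,0,-0.005],[0.016,0,-0.009],[0.024,0,-0.012],[0.033,0,-0.0145],[0.042,0,-0.016],[0.051,0,-0.0165],[0.06,0,-0.0165],[0.069,0,-0.0155],[0.0775,0,-0.0135],[0.086,0,-0.011]], "rotation": [[0,0,0],[0,0,0],[0,0,0],[0,0,0],[0,0,0],[0,0,0],[0,0,0],[0,0,0],[0,0,0],[0,0,0]]}}

```text
time: 10.9
tool_pos: [676.0, 140.0, 311.4]
tcp_rot: [180.0, -37.8, -5.4]
ft_force: [-3.2, 3.9, -1.9]
finger_gap: 20.7
grip_force: 48.8
```

```bash
python3 arc.py blue 1.87 1
```

```text
hinge [705.7 139.6 220.9] rad 95.2 q 1.864 lat -2.5 [-3.2  3.9 -1.9]
1.87 [0.0005, 0.0, 0.0002]
```

Blue is at about 1.86 rad and still gripped. I release and back out along the tool axis.

Call:
{"method": "servo_tool", "body": {"fingers": [0.03,0.045,0.05,0.05,0.05,0.05,0.05,0.05,0.05,0.05], "linear": [[0,0,0],[0,0,0],[0,0,0],[0,0,0],[0,0,-0.025],[0,0,-0.06],[-0.02,0,-0.09],[-0.06,0,-0.12],[-0.1,0,-0.14],[-0.1,0,-0.14]], "rotation": [[0,0,0],[0,0,0],[0,0,0],[0,0,0],[0,0,0],[0,0,0],[0,0,0],[0,0,0],[0,0,0],[0,0,0]]}}

```text
time: 11.9
tool_pos: [508.9, 155.0, 358.8]
tcp_rot: [179.9, -37.8, -5.3]
ft_force: [1.6, 0.5, -0.4]
finger_gap: 50.2
grip_force: 0.0
```

Run:
```python
from bench import r
import cv2,numpy as np
a=r.snapshot("side")["frame"][120:255,150:300,::-1]; b=r.snapshot("wrist")["frame"][:,:,::-1]
cv2.imwrite("pics/f.png",np.hstack([cv2.resize(a,(333,300),interpolation=cv2.INTER_CUBIC),cv2.resize(b,(400,300))]))
```

```text
(no output)
```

View pics/f.png

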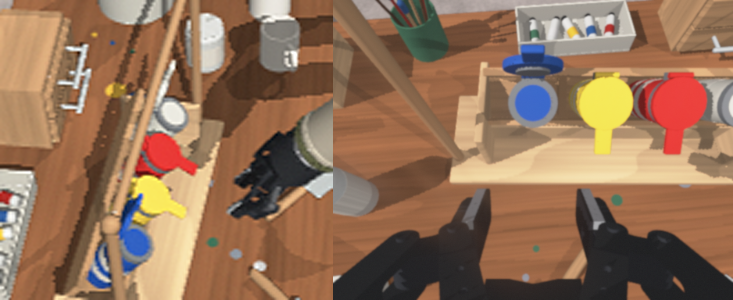

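The picture shows blue standing open with its tab leaning back (533,55), red and yellow shut, white still open, and the arm clear. Handing in.

```bash
python3 -c "
from bench import r
print(r.hand_in())"
```

```text
the job is handed in; nothing more can be done
None
```

The red cap is pressed fully shut, then the blue cap was swung open to about 107° and stays up by itself; the yellow and white caps and the loose things were not touched, and the job is handed in at about 12 s of the 61 s allowed.

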